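# Push the green label holder behind the shelf lip and hold it home

## Task

Take the green label holder out of the wooden rack and push it down behind the dark metal lip of the empty label bay on the shelf's front edge, its coloured patch still facing out to the front, until the spring bar underneath is pressed fully home. Finish while still gripping the holder and pressing it home: do not let go, the spring would push it out again. Leave the red holder and everything else where they are.

Things in the scene. Friction and masses are not known exactly. Their poses are not given: they have to be found in the camera images.
- green_holder: The one to fit: white upright plate 5 thick (x), 70 wide (y), 90 tall; its top 22 mm is a green grip bar 12 thick (grip from above, fingers closing along x). Origin: centre of underside; z up; -x is its front, with a 40 x 22 green patch. About 60 g. Starts standing 22 mm deep in either slot of the rack, front towards -x of the rack
- red_holder: Same size and shape as the green holder but with red bar and patch; stands in the rack's other slot. To be left alone
- rack: Fixed pale wooden block 130 (x) x 90 (y) x 30 tall, origin at the centre of its underside; two slots across it along y, 7.5 wide, floors 8 above the table, centred at x = -35 and x = +35 mm; one label holder stands in each
- shelf: Fixed low white bench-top shelf, 290 wide (y), board top 60 mm above the table. Origin on the table below the middle of the row of three label bays along its front edge (local x = 0, bays at y = -92, 0, +92 mm in any order); the board runs from x = 20 to 190 mm with a low upstand (to 120 high) at x = 184
- bay_empty: The empty label bay: fixed dark steel clip 90 wide on the shelf's front edge. Origin on the table straight below the middle of its slot; x points back over the shelf, -x to the front. Slot open upward, 8.5 wide (x -4.25 to 4.25), 82 long (y -41 to 41). Behind it wall and board are only 60 high. Below, an orange spring bar, top 52 above the table at rest, 44 pressed home
- lip_top (a point): Middle of the top edge of the empty bay's lip, the 4 mm plate standing in front of the slot (bay x -8.25 to -4.25), top 82 mm above the table, 22 above the board. A holder can be lowered behind it to an underside height of 68, drawn to the front until it touches the lip, then pushed down
- spring_bar (a joint): Travel of the orange spring bar in the empty bay, m: 0 at rest (up), 0.008 = pressed down on its stop (home). Spring: 3 N to start it, 9 N at the stop; it pushes the holder back up if released
- bay_blue: Same kind of bay, already filled with a blue label holder that is fixed in it (top of the holder 134 mm above the table, holder 12 mm thick). Origin as in bay_empty. Fixed
- bay_yellow: Same, filled with a fixed yellow label holder. Origin as in bay_empty. Fixed
- water_cup: Bystander: green water cup with pink lid, 78 diameter, 92 tall, origin centre of underside
- paint_box: Bystander: flat watercolour box with 12 pans, 130 (x) x 190 (y) x 21 tall, origin centre of underside
- tube_tray: Bystander: white tray of paint tubes, 90 (x) x 250 (y) x 27 tall, origin centre of underside
- book: Bystander: old green book lying flat, 145 (x) x 200 (y) x 33 tall, origin centre of underside
- jar_amber: Bystander: amber jar, 44 diameter, 55 tall, standing on the shelf board about 140 mm behind the slots, origin centre of underside
- jar_blue: Bystander: blue jar, 44 diameter, 55 tall, standing on the shelf board about 140 mm behind the slots, origin centre of underside
- green_front (a point): point on the front face of the green holder, the face with the green patch: 5 mm above its underside, 2.5 mm to -x of the plate's middle plane
Not all that is in view belongs to the job. Leave any blue or orange look-alike of the green_holder alone.

How it is judged (in metres and radians):
On the way, in this order (a step that is already met when the one before it is completed fails the run):
1. the green holder is gripped and lifted clear of the rack (height (world z) of green_holder above 0.045 m and contact force between green_holder and the fingers above 0.5 N and horizontal distance between green_holder and bay_empty above 0.05 m), for 0.1 s.
2. its lower edge is in the slot behind the lip (x of green_holder in the frame of bay_empty between -0.004 and 0.004 m and y of green_holder in the frame of bay_empty between -0.009 and 0.009 m and z of green_holder in the frame of bay_empty below 0.058 m), for 0.1 s.
At the end, for the whole second after the job is handed in: Green holder in the empty bay: upright and square to 0.15 rad, patch to the front, within 4 mm across and 9 mm along the slot, underside below 47.5 mm, spring bar over 6 mm down, at rest, fingers on it with over 1 N; red holder moved under 20 mm, other things under 30 mm (x of green_holder in the frame of bay_empty between -0.004 and 0.004 m and y of green_holder in the frame of bay_empty between -0.009 and 0.009 m and z of green_holder in the frame of bay_empty below 0.0475 m and value of joint spring_bar above 0.006 m and angle between green_holder's own z axis and vertical below 0.15 rad and angle between the x axis of green_holder and the x axis of bay_empty, either way round below 0.15 rad and contact force between green_holder and the fingers above 1 N and linear speed of green_holder below 0.02 m/s and distance of red_holder from where it was at the start of the episode below 0.02 m and distance of each of water_cup, paint_box, tube_tray, book, jar_amber, jar_blue from where it was at the start of the episode below 0.03 m and x of green_front in the frame of bay_empty below 0 m); the arm keeps its last pose, push and grip.
It fails at once if the red holder is disturbed (20 mm) (distance of red_holder from where it was at the start of the episode above 0.02 m).
It fails at once if a bystander is moved by more than 30 mm (distance of any of water_cup, paint_box, tube_tray, book, jar_amber, jar_blue from where it was at the start of the episode above 0.03 m).
It also fails if it takes over 40 s, if anything falls off the work surface, if the arm or the gripper's body presses on something with over 40 N, if the wrist force passes 120 N, or if a joint passes its speed limit or range.

## Robot

A 6-joint arm with a two-finger parallel gripper is mounted at the origin on the work surface. World frame = base frame: x ahead of the robot, y to its left, z up, the work surface at z = 0. Lengths are in mm, angles in degrees, forces in N, time in s.
With the tool pointing down it reaches from about 300 to 1000 mm from the base axis. Payload 5.1 kg.
Tool frame: the origin (TCP) lies between the finger pads; the fingertips stand 25 mm ahead of it and the grasp point (between the pads) lies 6 mm ahead of it; x points along the fingers, y is the direction in which the jaws open and shut, and the axes are right-handed (so a half turn about x gives the same grasp; the last joint's range is limited). The gripper opens to 95 mm and grips with 3 to 60 N. Pads are 20 mm wide; open, the fingers measure 119 mm over their backs; the gripper's body (75 mm by 180 mm) begins 59 mm behind the grasp point.
Start: joints at [71.643, 7.093, 94.555, -0, 78.352, -4.733], TCP at [153.14, 631.691, 239.656] pointing down, gripper open.
Joint ranges: [-149.61, 149.61], [-58.7, 133.49], [1.44, 155.28], [-77.14, 257.14], [18.33, 153.61], [-166.67, 166.67]. Speed limits (degrees/s): [147.25, 147.25, 180, 180, 180, 180].

## Interface

Orientations are given as a 3x3 rotation matrix whose columns are the frame's x, y, z axes.
In Python, from plant import r, grab_frame, look_for gives the robot as it stands. The module is installed in compiled form; this text tells all that it offers.
- The arm moves only by the shell command python3 -m crank 'ROWS' [FORCE]. ROWS is JSON, a list that holds one entry, the list of rows, each a list of 7 numbers: the shift along the tool's x, y, z scaled (see below), then the turn, a rotation vector about the tool's x, y, z scaled (see below), then the closure in counts, from 0 (fully open) to 255 (shut). In form: [[[x, y, z, wx, wy, wz, hand], ...]]. A call has 1 to 8 rows; each row shifts and turns the commanded pose from where the row before left it, along the tool's axes as they then stand; what a row does not reach is not made up. The controller multiplies each number of a shift by 50 mm and each number of a turn by 0.5 rad. A row lasts 1/10 s, in which the tool goes at most 50 mm and 8.59 degrees, less where a joint would pass 70% of its speed; a pose out of reach is approached as far as the arm can. A call with a number of a shift or a turn outside -1 to 1 is refused whole. A call with a gripper value outside its range is refused whole. The fingers move at their own pace and stop on an object; FORCE is the grip in N (left out, the last holds). Time passes only in rows, so rows that do not move let the fingers close. It gives the time, the measured TCP pose, the force and the opening at its end, in the units of the state.
- r.get_state(): the state, without advancing time (a new reading comes with each control period).
- grab_frame(name): name is "scene" or "top"; returns a dict with "color" (420x560x3 uint8, red, green, blue), "depth" (420x560 float32, mm along the optical axis (not along the pixel's ray), 0 where there is no reading), "fx", "fy", "cx", "cy" (pixels), "R" (3x3) and "t" (3): a world point X has camera coordinates R X + t. Camera axes: x right, y down, z forward; pixel columns grow to the right and rows downward; lengths in mm; the calibration is good to about 2 mm. A picture is of the moment at which its call begins.
- r.sign_off(): hands the job in, once; it reports no verdict.
Trained networks look in the newest picture that a camera, given by its name, has taken for a name from the list of things; names that differ only in an ending like _2 or _b are one class to them, and where a whole thing is asked for, a point or a joint stands for the part that bears it (a point fixed in the world has none). Each returns a list of dicts, best first, with "p" (0 to 1); they miss things now and then, are a little off and sometimes report something else, mostly with a low value. They report only what shows in the picture. A call takes as long as a camera call. They do not tell look-alikes from the thing itself.
- look_for(camera, query): "extent" ([left, top, right, bottom] in pixels, round what is visible of it).
The state is a dict: "clock": time; "joint_pos": joint angles; "joint_vel": joint speeds; "joint_efforts": joint torques, N m; "eef_pos": TCP position; "tcp_rot": TCP orientation; "wrist_force": force on the tool from outside, world axes, zero at the start; "ft_torque": the same for the moment, N m; "opening": finger opening in mm.
Only numpy, scipy, OpenCV 4.12 (cv2) and the standard library are available. Lean on these libraries where they do the work, as an engineer would, in place of code of your own. Each camera call takes 0.05 s, during which the arm holds its last target. There are 200 camera calls.

## Working session

There is one attempt and no reset: what is moved stays moved. The work goes in short steps, Python scripts to look and compute and a shell command to move; the robot and the scene stay as the last step left them, time stands still between calls to the robot, and variables do not carry over. Pictures are saved under pics/ and viewed, about 8 in all and at most 12, crops included, and the job is handed in when it is done.

```bash
mkdir -p pics
cat > h.py <<'E'
import numpy as np, cv2
from plant import r, grab_frame, look_for
def world(f,u,v,d=None):
    d=f["depth"][v,u] if d is None else d
    c=np.array([(u-f["cx"])/f["fx"]*d,(v-f["cy"])/f["fy"]*d,d])
    return np.asarray(f["R"]).T@(c-np.asarray(f["t"]))
def cloud(f):
    v,u=np.mgrid[:420,:560]; d=f["depth"]
    c=np.stack([(u-f["cx"])/f["fx"]*d,(v-f["cy"])/f["fy"]*d,d],-1)
    P=(c-np.asarray(f["t"]))@np.asarray(f["R"]); P[d==0]=np.nan
    return P
E
python3 - <<'E'
from h import *
ims=[]
for n in("top","scene"):
    f=grab_frame(n); np.savez(f"pics/{n}.npz",**f)
    cv2.imwrite(f"pics/{n}0.png",cv2.resize(f["color"][:,:,::-1],(800,600)))
    print(n,f["fx"],f["cx"],f["cy"],np.round(f["R"],3).tolist(),np.round(f["t"],1).tolist())
    for q in("green_holder","red_holder","rack","shelf","bay_empty","bay_blue","bay_yellow"):
        print(q,[(np.round(x["extent"]).astype(int).tolist(),round(x["p"],2)) for x in look_for(n,q)][:4])
s=r.get_state(); print(s["clock"],s["eef_pos"],np.round(s["tcp_rot"],3).tolist(),s["opening"])
E
```

```text
top 396.2754700330947 283.15928164168264 211.35583925809058 [[0.011, -1.0, -0.002], [-0.981, -0.01, -0.192], [0.192, 0.004, -0.981]] [-27.0, 546.1, 1137.7]
green_holder [([323, 201, 344, 217], 0.66), ([363, 215, 392, 218], 0.55), ([254, 153, 271, 172], 0.5), ([223, 205, 259, 217], 0.42)]
red_holder [([366, 236, 397, 247], 0.7)]
rack [([354, 209, 394, 253], 0.63), ([256, 153, 271, 173], 0.39)]
shelf [([188, 146, 289, 202], 0.81), ([314, 132, 380, 178], 0.26)]
bay_empty [([226, 203, 256, 211], 0.62)]
bay_blue [([195, 203, 225, 214], 0.74), ([362, 212, 393, 222], 0.74), ([254, 201, 287, 215], 0.39)]
bay_yellow [([256, 200, 287, 214], 0.65)]
scene 402.8583064331293 281.9290820193586 208.08225200536526 [[-0.562, 0.827, -0.013], [0.649, 0.431, -0.627], [-0.512, -0.361, -0.779]] [322.3, -284.8, 1467.9]
green_holder [([180, 138, 198, 175], 0.74), ([204, 163, 224, 186], 0.73), ([229, 183, 246, 213], 0.71), ([276, 203, 304, 236], 0.25)]
red_holder [([211, 148, 236, 170], 0.84)]
rack [([198, 167, 244, 200], 0.72)]
shelf [([232, 219, 366, 322], 0.85)]
bay_empty [([302, 224, 336, 249], 0.69)]
bay_blue [([335, 231, 367, 268], 0.84)]
bay_yellow [([275, 202, 306, 235], 0.63)]
0.8 [153.13548494 631.69186812 239.69067489] [[0.0, 0.236, 0.972], [0.0, 0.972, -0.236], [-1.0, 0.0, 0.0]] 95.15509008357522
```

View pics/top0.png

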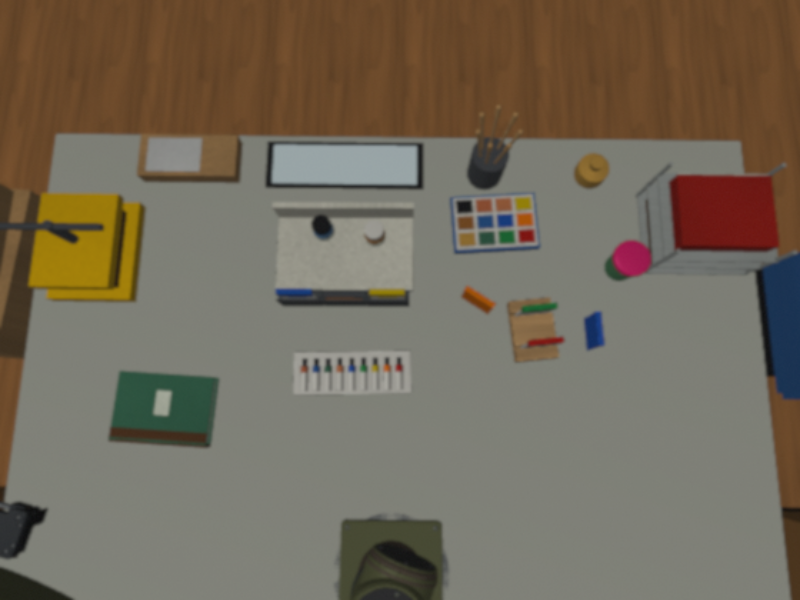

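View pics/scene0.png

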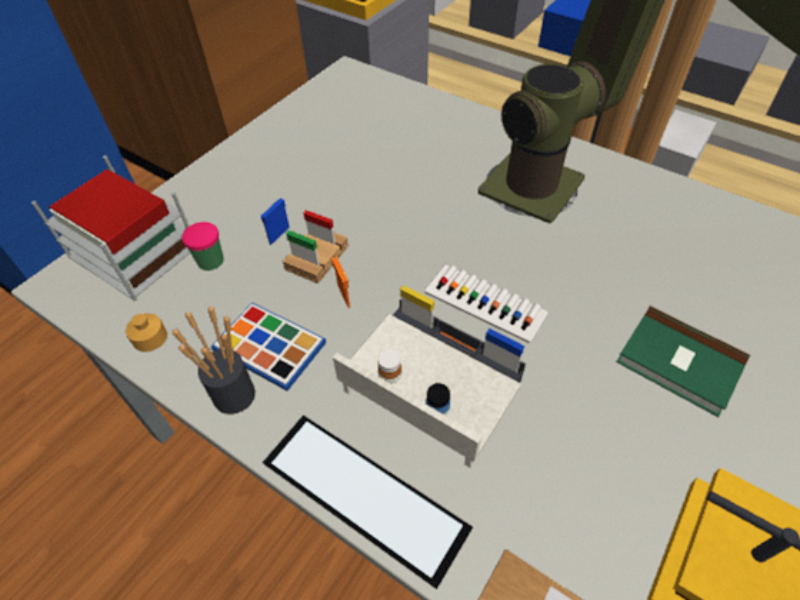

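Top view: the rack is at about (535,330), with the green bar at (538,308) in the far slot and the red bar at (546,342) nearer. The empty bay is at about (342,297), between blue (left) and yellow (right). The orange and blue look-alikes lie outside the rack. In the scene view the white backs face the camera, so the fronts face the robot. Next I'll measure the poses.

Run:
```python
from h import *
fs={n:dict(np.load(f"pics/{n}.npz")) for n in("top","scene")}
def rect(p,tag):
    (c,s,a)=cv2.minAreaRect(p[:,:2].astype(np.float32)); b=cv2.boxPoints((c,s,a))
    e=max([b[1]-b[0],b[2]-b[1]],key=np.linalg.norm); yaw=np.degrees(np.arctan2(e[1],e[0]))-90
    yaw=(yaw+90)%180-90
    print(tag,len(p),"c",np.round(c,1),"size",np.round(s,1),"yaw(long axis vs y)",round(yaw,1),"z",np.round(np.percentile(p[:,2],[5,50,95]),1),"med",np.round(np.median(p,0),1))
for n,f in fs.items():
    P=cloud(f); h=cv2.cvtColor(f["color"],cv2.COLOR_RGB2HSV); H,S,V=[h[...,i].astype(int) for i in range(3)]
    z=P[...,2]
    def box(x0,y0,x1,y1):
        m=np.zeros(z.shape,bool); m[y0:y1,x0:x1]=1; return m
    B={"top":dict(rk=(345,200,400,260),sh=(185,195,295,218)),"scene":dict(rk=(193,140,247,205),sh=(270,195,370,275))}[n]
    rk,sh=box(*B["rk"]),box(*B["sh"])
    print("==",n)
    sat=S>100
    rect(P[rk&sat&(H>40)&(H<85)&(z>85)],"green")
    rect(P[rk&sat&((H<8)|(H>172))&(z>85)],"red")
    rect(P[rk&(z>24)&(z<36)],"racktop")
    rect(P[sh&sat&(H>100)&(H<130)&(z>110)],"blue")
    rect(P[sh&sat&(H>20)&(H<35)&(z>110)],"yellow")
    rect(P[sh&sat&(H>3)&(H<19)&(z>35)&(z<75)],"orange")
    rect(P[sh&(V<90)&(z>72)&(z<92)],"lip")
    if n=="top":
        m=box(185,130,295,225)&(z>55)&(z<65); rect(P[m],"board"); 
        m=box(185,130,295,225)&(z>112)&(z<126)&(S<60); rect(P[m],"upstand")
a=cv2.resize(fs["scene"]["color"][135:210,170:270,::-1],(600,450),interpolation=cv2.INTER_CUBIC)
cv2.imwrite("pics/rackzoom.png",a)
```

```text
== top
green 94 c [ 530.7 -292.3] size [11.9 64.8] yaw(long axis vs y) 6.8 z [ 93.7  97.6 101.7] med [ 529.9 -289.8   97.6]
red 106 c [ 461.8 -304.6] size [11.7 68.7] yaw(long axis vs y) 6.7 z [ 90.2  96.6 100. ] med [ 460.7 -302.6   96.6]
racktop 992 c [ 496.3 -296.2] size [129.8  91.9] yaw(long axis vs y) -84.0 z [25.7 29.5 33.5] med [ 493.7 -293.2   29.5]
blue 99 c [548.3 197.1] size [68.9  9. ] yaw(long axis vs y) -0.0 z [127.6 133.5 137.3] med [548.2 195.5 133.5]
yellow 141 c [551.6  13. ] size [13.5 67.6] yaw(long axis vs y) 0.9 z [117.2 133.2 136.8] med [550.5  12.9 133.2]Traceback (most recent call last):
  File "<stdin>", line 22, in <module>
  File "<stdin>", line 7, in rect
    return _quantile_unchecked(
        a, q, axis, out, overwrite_input, method, keepdims, weights)
    return _ureduce(a,
                    func=_quantile_ureduce_func,
    ...<5 lines>...
                    overwrite_input=overwrite_input,
                    method=method)
    r = func(a, **kwargs)
    result = _quantile(arr,
                       quantiles=q,
    ...<2 lines>...
                       out=out,
                       weights=wgt)
    slices_having_nans = np.isnan(arr[-1, ...])
                                  ~~~^^^^^^^^^
IndexError: index -1 is out of bounds for axis 0 with size 0
```

Run:
```python
from h import *
fs={n:dict(np.load(f"pics/{n}.npz")) for n in("top","scene")}
def rect(p,tag):
    if len(p)<5: print(tag,"few",len(p)); return
    (c,s,a)=cv2.minAreaRect(p[:,:2].astype(np.float32)); b=cv2.boxPoints((c,s,a))
    e=max([b[1]-b[0],b[2]-b[1]],key=np.linalg.norm); yaw=np.degrees(np.arctan2(e[1],e[0]))-90
    yaw=(yaw+90)%180-90
    print(tag,len(p),"c",np.round(c,1),"size",np.round(s,1),"yaw",round(yaw,1),"z",np.round(np.percentile(p[:,2],[5,50,95]),1),"med",np.round(np.median(p,0),1))
for n,f in fs.items():
    P=cloud(f); h=cv2.cvtColor(f["color"],cv2.COLOR_RGB2HSV); H,S,V=[h[...,i].astype(int) for i in range(3)]
    z=P[...,2]
    def box(x0,y0,x1,y1):
        m=np.zeros(z.shape,bool); m[y0:y1,x0:x1]=1; return m
    B={"top":dict(rk=(345,200,400,260),sh=(185,195,295,218)),"scene":dict(rk=(193,140,247,205),sh=(270,195,370,275))}[n]
    rk,sh=box(*B["rk"]),box(*B["sh"])
    print("==",n)
    sat=S>90
    if n=="scene":
        rect(P[rk&sat&(H>40)&(H<85)&(z>75)],"green"); rect(P[rk&sat&((H<8)|(H>172))&(z>75)],"red")
        rect(P[sh&sat&(H>100)&(H<130)&(z>120)],"blue"); rect(P[sh&sat&(H>20)&(H<35)&(z>120)],"yellow"); rect(P[rk&(z>24)&(z<36)],"rack")
    rect(P[sh&(S>70)&(H>3)&(H<19)&(z>30)&(z<75)],"orange")
    rect(P[sh&(z>74)&(z<92)&(P[...,0]<556)&(P[...,1]>55)&(P[...,1]<150)],"lip")
    if n=="top":
        b=box(185,130,295,225); rect(P[b&(z>54)&(z<66)],"board"); rect(P[b&(z>112)&(z<126)&(S<60)&(P[...,0]>650)],"upstand")
    # tall things near the path
    m=(z>100)&(P[...,0]>350)&(P[...,0]<720)&(abs(P[...,1]+50)<350)
    print("tall",np.nanmax(np.where(m,z,0)))
def zoom(n,x0,y0,x1,y1,w): 
    c=fs[n]["color"][y0:y1,x0:x1,::-1]; return cv2.resize(c,(w,int(w*(y1-y0)/(x1-x0))),interpolation=cv2.INTER_CUBIC)
cv2.imwrite("pics/zoom.png",np.vstack([zoom("scene",170,135,270,185,600),zoom("scene",270,195,370,245,600)]))
```

```text
== top
orange 18 c [555.4 116.6] size [ 1.6 51.3] yaw 0.0 z [48.5 51.3 55.5] med [555.6 116.8  51.3]
lip 66 c [544.2 102.5] size [ 5.6 94.1] yaw 0.9 z [78.  82.6 86. ] med [544.8 101.2  82.6]
board 4585 c [636.8 106.7] size [189.9 289.4] yaw 0.4 z [56.5 60.2 63.9] med [638.5 105.5  60.2]
upstand 732 c [703.6 107.4] size [ 74.  288.2] yaw 0.6 z [113.1 118.1 123.2] med [729.7 101.3 118.1]
tall 138.36439950119816
== scene
green 130 c [ 531.5 -292.1] size [14.5 68.5] yaw 4.6 z [ 83.2  96.4 100.8] med [ 533.2 -288.2   96.4]
red 136 c [ 462.6 -301.2] size [16.6 69.2] yaw 7.1 z [ 80.9  96.1 101.2] med [ 464.6 -297.8   96.1]
blue 200 c [549.8 200.8] size [14.1 69.1] yaw 0.1 z [121.7 133.3 136.8] med [553.1 202.2 133.3]
yellow 165 c [551.2  17.3] size [14.4 70.1] yaw 1.9 z [121.7 133.6 137.3] med [554.4  19.4 133.6]
rack 568 c [ 494.8 -292.6] size [136.6 246.6] yaw 2.1 z [26.3 30.6 34.3] med [ 504.4 -277.1   30.6]
orange 66 c [520.6 118.6] size [248.4 170.9] yaw -82.5 z [50.9 54.1 60.1] med [546.  109.3  54.1]
lip 104 c [544.1 102.5] size [93.   8.4] yaw -0.4 z [74.8 81.2 84.8] med [545.  102.5  81.2]
tall 140.28976788149828
```

View pics/zoom.png

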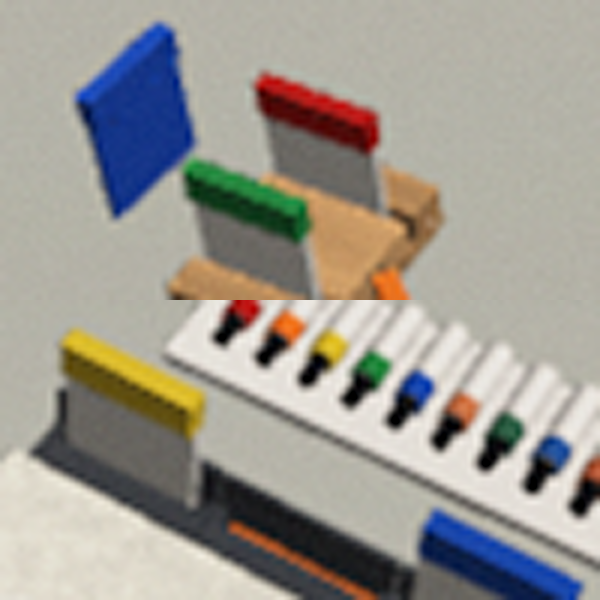

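The rack zoom shows plain white backs on both holders, so the patches face -x (the robot). The bay zoom shows the lip and the orange bar between yellow and blue.

Estimates:
- **Green bar:** (531,-292), yaw 6.3°
- **Bay:** (550,106), yaw about 0.5°

First I'll turn the tool by 70° and partly close the fingers so they clear the red holder.

```bash
cat >> h.py <<'E'
def plan(p,yaw):
    s=r.get_state(); R=np.asarray(s["tcp_rot"]); e=np.asarray(s["eef_pos"])
    h=np.degrees(np.arctan2(R[1,1],R[0,1])); sh=R.T@(np.asarray(p)-e)/50
    print("t",round(s["clock"],2),"eef",np.round(e,1),"head",round(h,2),"tilt",np.round(R[2],3),"F",np.round(s["wrist_force"],1),"open",round(s["opening"],1))
    print("shift",np.round(sh,3),"turn x units",round(np.radians(h-yaw)/.5,3),"world",np.round(np.asarray(p)-e,1))
E
python3 -m crank '[[[0,0,0,0.29,0,0,130],[0,0,0,0.3,0,0,130],[0,0,0,0.3,0,0,130],[0,0,0,0.3,0,0,130],[0,0,0,0.3,0,0,130],[0,0,0,0.3,0,0,130],[0,0,0,0.3,0,0,130],[0,0,0,0.3,0,0,130]]]'
python3 -c "
from h import *
plan([531,-292.3,200],6.3)"
```

```text
clock: 1.6
eef_pos: [153.1, 631.7, 239.7]
tcp_rot: [[-0.0, 0.991, 0.131], [-0.0, 0.131, -0.991], [-1.0, -0.0, 0.0]]
wrist_force: [1.2, -0.1, -1.4]
opening: 47.0
t 1.6 eef [153.1 631.7 239.7] head 7.55 tilt [-1. -0.  0.] F [ 1.2 -0.1 -1.4] open 47.0
shift [ 0.793  5.063 19.313] turn x units 0.044 world [ 377.9 -924.   -39.7]
```

```bash
python3 -m crank '[[[0,0.24,0.92,0,0,0,130],[0,0.24,0.92,0,0,0,130],[0,0.24,0.92,0,0,0,130],[0,0.24,0.92,0,0,0,130],[0,0.24,0.92,0,0,0,130],[0,0.24,0.92,0,0,0,130],[0,0.24,0.92,0,0,0,130],[0,0.24,0.92,0,0,0,130]]]' | head -2
python3 -m crank '[[[0,0.24,0.92,0,0,0,130],[0,0.24,0.92,0,0,0,130],[0,0.24,0.92,0,0,0,130],[0,0.24,0.92,0,0,0,130],[0,0.24,0.92,0,0,0,130],[0,0.24,0.92,0,0,0,130],[0,0.24,0.92,0,0,0,130],[0,0.24,0.92,0,0,0,130]]]' | head -2
python3 -m crank '[[[0,0.24,0.92,0,0,0,130],[0,0.24,0.92,0,0,0,130],[0,0.24,0.92,0,0,0,130],[0,0.24,0.92,0.044,0,0,130],[0,0,0,0,0,0,130]]]' | head -2
python3 -c "
from h import *
plan([531,-292.3,180],6.3)"
```

```text
clock: 2.4
eef_pos: [299.1, 278.7, 239.9]
clock: 3.2
eef_pos: [445.0, -73.1, 240.1]
clock: 3.7
eef_pos: [518.3, -250.9, 238.8]
t 3.7 eef [ 518.3 -250.9  238.8] head 6.37 tilt [-1.    -0.001  0.001] F [ 0.3  1.3 -0.6] open 46.4
shift [1.177 0.161 0.849] turn x units 0.003 world [ 12.7 -41.4 -58.8]
```

```bash
python3 -m crank '[[[0,0.16,0.85,0,0,0,130],[0.6,0,0,0,0,0,130],[0.6,0,0,0,0,0,130],[0,0,0,0,0,0,130],[0,0,0,0,0,0,130]]]' | head -2
python3 -c "
from h import *
plan([531,-292.3,93],6.3)
f=grab_frame('scene'); cv2.imwrite('pics/pre.png',cv2.resize(f['color'][100:220,160:320,::-1],(800,600)))"
```

```text
clock: 4.2
eef_pos: [530.0, -287.1, 179.6]
t 4.2 eef [ 530.  -287.1  179.6] head 6.67 tilt [-1.    -0.001 -0.001] F [0.3 0.  1.1] open 46.8
shift [1.733 0.009 0.107] turn x units 0.013 world [  1.   -5.2 -86.6]
```

View pics/pre.png

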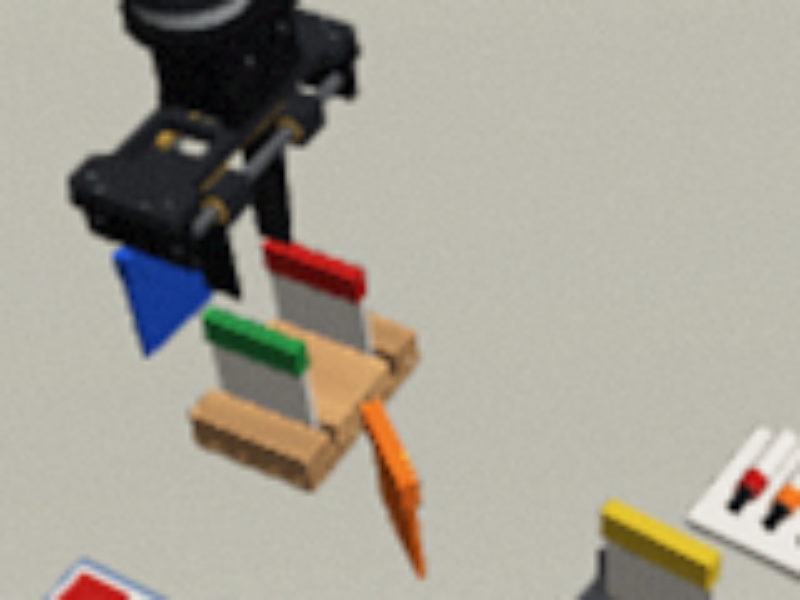

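The picture shows the fingers straddling the line of the green bar at (255,340), with the red holder outside them. I'll descend now.

```bash
python3 -m crank '[[[0,0.01,0.1,0.012,0,0,130],[0.5,0,0,0,0,0,130],[0.5,0,0,0,0,0,130],[0.4,0,0,0,0,0,130],[0.33,0,0,0,0,0,130],[0,0,0,0,0,0,130],[0,0,0,0,0,0,130]]]'
python3 -c "
from h import *
plan([531,-292.3,93],6.3)"
```

```text
clock: 4.95
eef_pos: [531.9, -293.1, 94.2]
tcp_rot: [[0.001, 0.994, 0.11], [-0.001, 0.11, -0.994], [-1.0, 0.001, 0.001]]
wrist_force: [1.6, 0.6, -0.2]
opening: 46.5
t 4.95 eef [ 531.9 -293.1   94.2] head 6.3 tilt [-1.     0.001  0.001] F [ 1.6  0.6 -0.2] open 46.5
shift [ 0.023 -0.017 -0.018] turn x units 0.0 world [-0.9  0.8 -1.2]
```

```bash
python3 -m crank '[[[0,0,0,0,0,0,255],[0,0,0,0,0,0,255],[0,0,0,0,0,0,255],[0,0,0,0,0,0,255],[0,0,0,0,0,0,255],[0,0,0,0,0,0,255],[0,0,0,0,0,0,255]]]' 35
python3 -m crank '[[[-0.3,0,0,0,0,0,255],[-0.5,0,0,0,0,0,255],[-0.6,0,0,0,0,0,255],[-0.8,0,0,0,0,0,255],[-0.8,0,0,0,0,0,255],[-0.4,0,0,0,0,0,255],[0,0,0,0,0,0,255]]]'
python3 - <<'E'
from h import *
plan([555,107,231],0.5)
f=grab_frame('scene'); cv2.imwrite('pics/lift.png',cv2.resize(f['color'][100:220,160:320,::-1],(640,480)))
E
```

```text
clock: 5.65
eef_pos: [531.5, -292.8, 93.4]
tcp_rot: [[0.0, 0.994, 0.11], [-0.0, 0.11, -0.994], [-1.0, 0.0, 0.0]]
wrist_force: [-0.1, -0.2, 1.7]
opening: 12.0
clock: 6.35
eef_pos: [533.0, -293.9, 269.1]
tcp_rot: [[0.008, 0.994, 0.11], [-0.005, 0.11, -0.994], [-1.0, 0.007, 0.006]]
wrist_force: [-0.2, -0.5, -0.1]
opening: 12.0
t 6.35 eef [ 533.  -293.9  269.1] head 6.3 tilt [-1.     0.007  0.006] F [-0.2 -0.5 -0.1] open 12.0
shift [ 0.724  1.313 -7.925] turn x units 0.203 world [ 22.  400.9 -38.1]
```

View pics/lift.png

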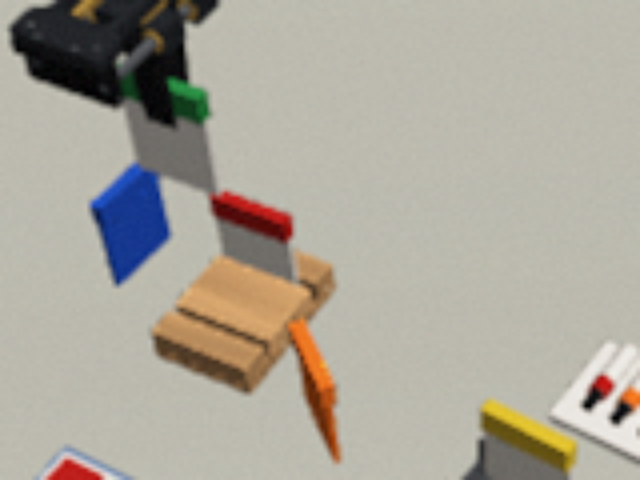

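The picture shows the green holder in the jaws and out of its slot. The red holder is still in place at (255,230). Now I'll carry it over to the bay.

```bash
python3 -m crank '[[[0,0,0,0.2,0,0,255],[0,0.07,-0.5,0,0,0,255],[0,0.07,-0.9,0,0,0,255],[0,0.07,-0.9,0,0,0,255],[0,0.07,-0.9,0,0,0,255],[0,0.07,-0.9,0,0,0,255],[0,0.07,-0.9,0,0,0,255],[0,0.07,-0.9,0,0,0,255]]]' | head -2
python3 -m crank '[[[0,0.07,-0.9,0,0,0,255],[0,0.05,-0.8,0,0,0,255],[0,0,-0.42,0,0,0,255],[0,0,0,0,0,0,255],[0,0,0,0,0,0,255],[0,0,0,0,0,0,255]]]' | head -2
python3 - <<'E'
from h import *
plan([562,107,233],0.5)
for n in ('top','scene'):
    f=grab_frame(n); np.savez(f'pics/{n}1.npz',**f)
    P=cloud(f); h=cv2.cvtColor(f["color"],cv2.COLOR_RGB2HSV); H,S,V=[h[...,i].astype(int) for i in range(3)]; z=P[...,2]
    near=(abs(P[...,0]-562)<60)&(abs(P[...,1]-107)<70)
    for t,m in(("green",near&(S>90)&(H>40)&(H<85)&(z>220)),("white",near&(S<50)&(V>80)&(z>195)&(z<240))):
        p=P[m]
        if len(p)>5: print(n,t,len(p),"med",np.round(np.median(p,0),1),"min",np.round(np.percentile(p,3,axis=0),1),"max",np.round(np.percentile(p,97,axis=0),1))
f=np.load('pics/scene1.npz'); cv2.imwrite('pics/over.png',cv2.resize(f['color'][110:290,230:470,::-1],(800,600)))
E
```

```text
clock: 7.2
eef_pos: [551.5, 4.3, 260.4]
clock: 7.8
eef_pos: [557.4, 107.5, 262.0]
t 7.8 eef [557.4 107.5 262. ] head 0.52 tilt [-1.    -0.002  0.001] F [ 0.5 -0.1 -0.1] open 12.1
shift [0.579 0.093 0.011] turn x units 0.001 world [  4.6  -0.5 -29. ]
top white 7 med [556.3  69.6 212.8] min [555.1  69.4 195.8] max [559.8  71.7 226.8]
scene green 114 med [561.7 130.4 266.1] min [550.3 105.2 249.8] max [593.2 142.  423.3]
scene white 196 med [559.  122.1 209.9] min [556.7  77.  195.7] max [561.1 141.5 237.8]
```

View pics/over.png

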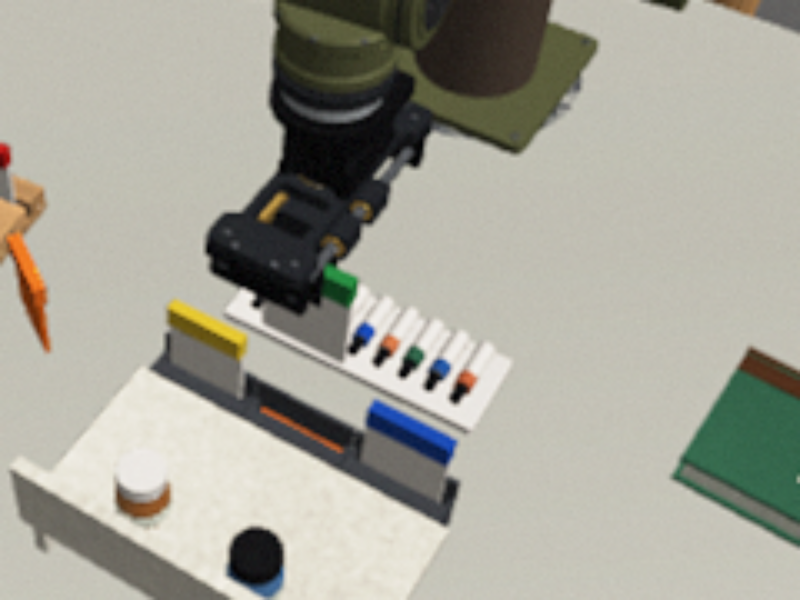

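The picture shows the holder square above and just behind the bay, between yellow at (205,340) and blue at (410,430). Its measured y centre of about 106.5 matches the bay's. I'll lower it to an underside height of about 70.

```bash
python3 -m crank '[[[0.5,0,0.02,0,0,0,255],[0.6,0,0,0,0,0,255],[0.5,0,0,0,0,0,255],[0.3,0,0,0,0,0,255],[0.22,0,0,0,0,0,255],[0,0,0,0,0,0,255],[0,0,0,0,0,0,255],[0,0,0,0,0,0,255]]]'
python3 -c "
from h import *
plan([548.3,106.5,154.5],0.5)"
```

```text
clock: 8.7
eef_pos: [558.9, 107.6, 158.8]
tcp_rot: [[0.003, 1.0, 0.01], [0.0, 0.01, -1.0], [-1.0, 0.003, -0.0]]
wrist_force: [-0.3, -1.0, 0.2]
opening: 11.6
t 8.7 eef [558.9 107.6 158.8] head 0.57 tilt [-1.     0.003 -0.   ] F [-0.3 -1.   0.2] open 11.6
shift [ 0.086 -0.212  0.02 ] turn x units 0.002 world [-10.6  -1.1  -4.3]
```

```bash
python3 -m crank '[[[0.08,-0.06,0.02,0,0,0,255],[0,-0.06,0,0,0,0,255],[0,0,0,0,0,0,255],[0,0,0,0,0,0,255]]]'
python3 -m crank '[[[0,-0.02,0,0,0,0,255],[0,-0.02,0,0,0,0,255],[0,0,0,0,0,0,255],[0,0,0,0,0,0,255]]]' | grep -E "pos|force"
python3 -m crank '[[[0,-0.02,0,0,0,0,255],[0,0,0,0,0,0,255],[0,0,0,0,0,0,255]]]' | grep -E "pos|force"
```

```text
clock: 9.1
eef_pos: [551.8, 106.5, 153.3]
tcp_rot: [[0.0, 1.0, 0.01], [0.0, 0.01, -1.0], [-1.0, 0.0, -0.0]]
wrist_force: [-0.8, -0.2, -0.5]
opening: 11.8
eef_pos: [549.9, 106.5, 153.2]
wrist_force: [-0.1, 0.2, -0.5]
eef_pos: [548.9, 106.5, 153.2]
wrist_force: [1.4, 0.3, -0.0]
```

```bash
for i in 1; do python3 -m crank '[[[0,-0.02,0,0,0,0,255],[0,0,0,0,0,0,255],[0,0,0,0,0,0,255]]]' | grep -E "pos|force"; done
python3 -m crank '[[[0,-0.02,0,0,0,0,255],[0,0,0,0,0,0,255],[0,0,0,0,0,0,255]]]' | grep -E "pos|force|rot"
```

```text
eef_pos: [548.5, 106.5, 153.3]
wrist_force: [3.4, 1.3, -1.7]
eef_pos: [548.2, 106.5, 153.5]
tcp_rot: [[0.004, 1.0, 0.01], [0.0, 0.01, -1.0], [-1.0, 0.004, -0.0]]
wrist_force: [5.7, -0.5, -3.9]
```

Contact with the lip is at TCP x ≈ 548.8 (+5.7 N in x). I'll ease off about 2.7 mm so the plate clears the lip inside the 8.5 mm slot, then push down and watch the force.

```bash
python3 -m crank '[[[0,0.054,0,0,0,0,255],[0,0,0,0,0,0,255],[0,0,0,0,0,0,255]]]' | grep -E "pos|force"
python3 -m crank '[[[0.08,0,0,0,0,0,255],[0.08,0,0,0,0,0,255],[0,0,0,0,0,0,255],[0,0,0,0,0,0,255]]]' | grep -E "pos|force|rot"
```

```text
eef_pos: [549.1, 106.4, 153.0]
wrist_force: [0.4, -0.9, 0.0]
eef_pos: [549.2, 106.4, 144.8]
tcp_rot: [[-0.001, 1.0, 0.01], [-0.0, 0.01, -1.0], [-1.0, -0.001, 0.0]]
wrist_force: [-0.1, 0.1, -0.4]
```

```bash
python3 -m crank '[[[0.06,0,0,0,0,0,255],[0.05,0,0,0,0,0,255],[0,0,0,0,0,0,255],[0,0,0,0,0,0,255]]]' | grep -E "pos|force"
python3 -m crank '[[[0.06,0,0,0,0,0,255],[0,0,0,0,0,0,255],[0,0,0,0,0,0,255]]]' | grep -E "pos|force|rot"
```

```text
eef_pos: [549.5, 106.5, 139.5]
wrist_force: [0.0, -0.0, -0.4]
eef_pos: [550.0, 106.5, 137.3]
tcp_rot: [[0.001, 1.0, 0.01], [0.0, 0.01, -1.0], [-1.0, 0.001, -0.0]]
wrist_force: [-0.2, 0.3, 3.5]
```

The spring starts at TCP z 137.3, as predicted. I'll press on.

```bash
python3 -m crank '[[[0.06,0,0,0,0,0,255],[0.06,0,0,0,0,0,255],[0,0,0,0,0,0,255],[0,0,0,0,0,0,255]]]' | grep -E "pos|force"
python3 -m crank '[[[0.05,0,0,0,0,0,255],[0,0,0,0,0,0,255],[0,0,0,0,0,0,255]]]' | grep -E "pos|force|rot"
```

```text
eef_pos: [550.1, 106.5, 131.6]
wrist_force: [-0.9, -0.6, 7.3]
eef_pos: [550.1, 106.5, 129.5]
tcp_rot: [[0.001, 1.0, 0.01], [0.0, 0.01, -1.0], [-1.0, 0.001, -0.0]]
wrist_force: [-1.5, 0.5, 7.8]
```

```bash
python3 -m crank '[[[0.04,0,0,0,0,0,255],[0,0,0,0,0,0,255],[0,0,0,0,0,0,255]]]' | grep -E "pos|force|rot"
python3 -m crank '[[[0.03,0,0,0,0,0,255],[0,0,0,0,0,0,255],[0,0,0,0,0,0,255]]]' | grep -E "clock|pos|force|open"
python3 - <<'E'
from h import *
for n in ('top','scene'):
    f=grab_frame(n); P=cloud(f); h=cv2.cvtColor(f["color"],cv2.COLOR_RGB2HSV); H,S,V=[h[...,i].astype(int) for i in range(3)]; z=P[...,2]
    near=(abs(P[...,0]-550)<40)&(abs(P[...,1]-107)<45)
    for t,m in(("green",near&(S>90)&(H>40)&(H<85)&(z>100)&(z<150)),("white",near&(S<50)&(V>80)&(z>70)&(z<112))):
        p=P[m]
        if len(p)>5: print(n,t,len(p),"med",np.round(np.median(p,0),1),"min",np.round(np.percentile(p,3,axis=0),1),"max",np.round(np.percentile(p,97,axis=0),1))
    if n=='scene': cv2.imwrite('pics/fin.png',cv2.resize(f['color'][110:290,190:430,::-1],(800,600),interpolation=cv2.INTER_CUBIC))
E
```

```text
eef_pos: [550.5, 106.6, 129.3]
tcp_rot: [[0.002, 1.0, 0.01], [0.0, 0.01, -1.0], [-1.0, 0.002, -0.0]]
wrist_force: [-5.1, -0.5, 15.7]
clock: 13.1
eef_pos: [550.8, 106.6, 129.2]
wrist_force: [-6.9, -1.4, 20.9]
opening: 11.4
scene green 66 med [554.5 130.9 132.4] min [545.6 119.8 119.2] max [556.9 141.2 136.7]
scene white 87 med [551.8 130.1  87. ] min [545.4 110.9  71.6] max [553.9 141.1 106.6]
```

View pics/fin.png

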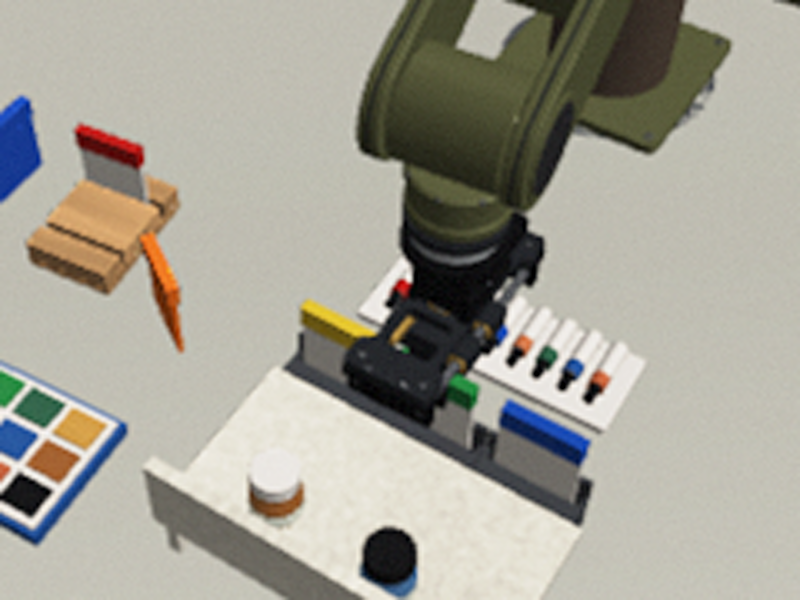

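The picture shows the green holder seated between yellow and blue at the same height as both (bar top ~134). The red holder, jars, paint box and tube tray look unmoved. TCP z stops at 129.2 while the force rises to 21 N, so the spring bar is on its stop. I'll make one stillness check, then hand in.

```bash
python3 -m crank '[[[0,0,0,0,0,0,255],[0,0,0,0,0,0,255],[0,0,0,0,0,0,255],[0,0,0,0,0,0,255]]]' && python3 -c "
from h import *
print(r.sign_off())"
```

```text
clock: 13.6
eef_pos: [550.8, 106.6, 129.2]
tcp_rot: [[0.002, 1.0, 0.01], [0.0, 0.01, -1.0], [-1.0, 0.002, -0.0]]
wrist_force: [-7.2, -1.0, 20.9]
opening: 12.1
the job is handed in; nothing more can be done
None
```

The green holder is in the empty bay, patch side to the front, gripped at 35 N and still pressed down. I handed the job in at 13.6 s; no verdict is reported. I lifted it out of the rack, lowered it behind the lip, drew it forward until it touched (5.7 N) and eased back. I then pushed it down.

**Last checks:**
- **Spring bar:** it started to move at TCP height 137.3 mm. The arm stopped at 129.2 mm, about 8 mm of travel, while the push rose to 21 N. That matches the bar on its stop, with the holder's underside at about 44 mm.
- **Grip and stillness:** the pose did not change over the last 0.4 s. The fingers stayed on the bar at an opening of about 12 mm.
- **Other things:** in the last picture the holder sits level with its blue and yellow neighbours. The red holder, the jars, and the paint box and tube tray as far as they show look unmoved. I judged this by eye only. The water cup and book were outside that crop.

**Not confirmed:**
- **Position in the slot:** a 7 N sideways force at the end suggests the plate rests against the slot's back wall. By the slot's width that puts it at most about 1.75 mm off centre, within the 4 mm limit.
- **Top camera and patch:** the gripper hid the holder from the top camera in the final check. I never saw the coloured patch itself; I worked out that it faces front from the plain white back facing the scene camera.

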